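Lay the tray for a hand-mixed cement filling

TASK

Lay the steel tray for a hand-mixed cement filling, as seen from the robot: the white mixing slab flat in the middle of the tray with its long side across, and upright in a row behind it, each about 25 mm clear of the slab and of its neighbour, the faceted dappen dish behind the slab's middle, the squat powder jar left of the dish and the slim liquid vial right of it. Take the handpiece out of its spring clips and lay it on the tray in front of the slab, about 25 mm clear of it, centred on its long side and parallel to it, with the head towards the side where the bur block stands. Set the slab and the dish down gently, do not tip over the jar or the vial, and leave the bur block, the cotton roll and the tape roll where they are.

Things in the scene. Friction and masses are not known exactly. Their poses are not given: they have to be found in the camera images.
- tray: Shallow stainless-steel tray on the left of the worktop, fixed. 220 mm (x) by 230 mm (y) outside; floor 3 mm above the worktop, rim 10.5 mm high, 4 mm thick. Origin: centre of the underside, on the worktop. x points to its back (away from the robot, turned by at most 0.22 rad), y to its left seen from the robot, z up.
- clip_stand: White drip stand, fixed; base 104 (x) x 46 mm, 8 mm high. Two C-shaped spring clips, 10 mm long, open upwards, 30 mm before and behind its centre along x, lips 63 mm up, hold the handpiece level, its axis 52 mm above the worktop, free between the clips. Pulled straight up (about 5 to 12 N) they resist for some mm, then snap open. Origin: centre of the underside; x along the handpiece, z up.
- handpiece: Grey metal dental handpiece, 121 mm long, round, along its x, head at the +x end; 14.5 mm thick 16 mm behind its middle (grip there: midway between the clips), 12 mm near the tail; head 25 mm high. 55 g. Origin: middle of its length, on the underside, 7.5 mm below its axis. At the start in the clips, head away from the robot, its middle 16 mm ahead (x) of the stand's centre.
- slab: Loose white opal-glass mixing slab, 50 mm (its x) by 80 mm (its y, the long side) by 12 mm high, 130 g; alike both ways round. Origin: centre of the underside, z up. Pick it across its 50 mm width.
- dappen_dish: Loose thick clear-glass dappen dish, eight-sided, 37 mm across corners, 34 mm across flats, 27 mm high; grip it like an upright prism on two opposite flats. Origin: centre of the underside, z up; its x points to a corner.
- powder_jar: Loose squat glass powder jar with a beige cap: round body 45 mm across and 48 mm high, cap 28 mm across, 58 mm high in all. Origin: centre of the underside, z up.
- liquid_vial: Loose small slim glass vial with a screw cap (the slimmest of the loose containers): round body 25 mm across and 43 mm high, cap 16 mm across, 52 mm high in all. Origin: centre of the underside, z up.
- bur_block: Drilled block with burs standing on the tray, about 83 mm to the left or the right of the tray's middle: 28 mm (its x) by 58 mm (its y), 16 mm high, burs to 34 mm; its y runs along the tray's x. Loose, to be left alone; the handpiece's head must point to its side. Origin: centre of the underside.
- cotton_roll: White cotton roll, 11 mm thick and 36 mm long, lying on the tray on the other side than the bur block, about 83 mm from the tray's middle, along the tray's x. Loose, to be left alone. Origin: centre of the underside.
- tape_roll: Roll of cloth tape lying flat at the back of the worktop, 62 mm across and 19 mm high. Loose, to be left alone. Origin: centre of the underside.
Not all that is in view belongs to the job. What is shaped like the powder_jar but orange or red is not meant.

How it is judged:
At the end, for the whole second after the job is handed in: Slab flat, within 15 mm of the tray's middle and 0.17 rad; dish, jar, vial upright on the tray and the handpiece lying on it, each within 15 mm in x and y of its place 25 mm clear of slab and neighbours; handpiece within 0.2 rad of the slab's long side, head to the bur block's side; all at rest (horizontal distance between slab and tray below 0.015 m and angle between the y axis of slab and the y axis of tray, either way round below 0.17 rad and ((x of dappen_dish in the frame of slab between 0.0535 and 0.0835 m and y of dappen_dish in the frame of slab between -0.015 and 0.015 m and x of powder_jar in the frame of slab between 0.0535 and 0.0835 m and y of powder_jar in the frame of slab between 0.051 and 0.081 m and x of liquid_vial in the frame of slab between 0.0535 and 0.0835 m and y of liquid_vial in the frame of slab between -0.071 and -0.041 m and x of handpiece in the frame of slab between -0.0725 and -0.0425 m and y of handpiece in the frame of slab between -0.015 and 0.015 m) or (x of dappen_dish in the frame of slab between -0.0835 and -0.0535 m and y of dappen_dish in the frame of slab between -0.015 and 0.015 m and x of powder_jar in the frame of slab between -0.0835 and -0.0535 m and y of powder_jar in the frame of slab between -0.081 and -0.051 m and x of liquid_vial in the frame of slab between -0.0835 and -0.0535 m and y of liquid_vial in the frame of slab between 0.041 and 0.071 m and x of handpiece in the frame of slab between 0.0425 and 0.0725 m and y of handpiece in the frame of slab between -0.015 and 0.015 m)) and x of dappen_dish in the frame of tray above 0.03 m and angle between the x axis of handpiece and the y axis of slab, either way round below 0.2 rad and x of bur_block in the frame of handpiece above 0.03 m and z of each of slab, dappen_dish, powder_jar, liquid_vial in the frame of tray below 0.008 m and angle between each of slab, dappen_dish, powder_jar, liquid_vial's own z axis and vertical below 0.1 rad and z of handpiece in the frame of tray below 0.022 m and angle between handpiece's own x axis and vertical between 1.42 and 1.72 rad and linear speed of each of slab, dappen_dish, powder_jar, liquid_vial, handpiece below 0.02 m/s); the robot touches nothing.
It fails at once if the slab or the dappen dish dropped instead of set down (faster than 0.45 m/s within 16 mm of the worktop) ((z of slab in the frame of tray below 0.016 m and linear speed of slab above 0.45 m/s) or (z of dappen_dish in the frame of tray below 0.016 m and linear speed of dappen_dish above 0.45 m/s)).
It fails at once if the powder jar or the vial tipped over (more than 0.6 rad) (angle between any of powder_jar, liquid_vial's own z axis and vertical above 0.6 rad).
It fails at once if the bur block, the cotton roll or the tape roll moved by more than 12 mm (distance of any of bur_block, cotton_roll, tape_roll from where it was at the start of the episode above 0.012 m).
It also fails if it takes over 120 s, if anything falls off the work surface, if the arm or the gripper's body presses on something with over 40 N, if the wrist force passes 120 N, or if a joint passes its speed limit or range.

ROBOT

A 6-joint arm with a two-finger parallel gripper is mounted at the origin on a cart in front of the work surface, level with it; the furniture and walls round the work are solid. World frame = base frame: x ahead of the robot, y to its left, z up, the work surface at z = 0. Lengths are in m, angles in rad, forces in N, time in s.
With the tool pointing down it reaches from about 0.4 to 0.825 m from the base axis. Payload 7 kg.
Tool frame: the origin (TCP) lies on the centre line of the jaws, within the pads' length; the fingertips stand 19 mm ahead of it and the grasp point (between the pads) is the TCP; z points along the fingers, y is the line along which they close (so a half turn about z gives the same grasp; the last joint's range is limited). The gripper opens to 88 mm and grips with 3 to 60 N. Pads are 19 mm wide; open, the fingers measure 130 mm over their backs; the gripper's body (78 mm by 193 mm) begins 47 mm behind the grasp point.
Start: joints at [1.557, 0.359, 0.012, 0, -1.224, -0.288], TCP at [0.201, 0.644, 0.225] pointing down, gripper open.
Joint ranges: [-3.07, 3.07], [-1.43, 2.12], [-1.02, 1.25], [-3.03, 1.67], [-3.05, -0], [-3.03, 3.03]. Speed limits (rad/s): [2.39, 2.39, 3.01, 3.14, 3.14, 3.14].

INTERFACE

Orientations are given as [roll, pitch, yaw] about the fixed x, y, z axes, in that order (R = Rz(yaw) Ry(pitch) Rx(roll)).
In Python, from station import arm, imaging, models gives the robot as it stands.
- The arm moves only by the tool play_rows, never from a script. Its arguments are lists of equal length, an entry for each row: "travel": the shift along the tool's x, y, z in units of 25 mm (1.0 is 25 mm), a list of three; "twist": the turn about the tool's z in units of 0.15 rad (1.0 is 0.15 rad). A call has 1 to 8 rows; each row shifts and turns the commanded pose from where the row before left it, along the tool's axes as they then stand; what a row does not reach is not made up. A row lasts 1/8 s, in which the tool goes at most 62.5 mm and 10.7 degrees, less where a joint would pass 70% of its speed; a pose out of reach is approached as far as the arm can. A call with a number of a shift or a turn outside -1 to 1 is refused whole. A call with a gripper value outside its range is refused whole. "fingers" is the opening, from 0 (shut) to 1 (fully open), set as the call begins (left out, the last holds). The fingers move at their own pace and stop on an object; "newtons" is the grip in N (left out, the last holds). Time passes only in rows, so rows that do not move let the fingers close. It gives the time, the measured TCP pose, the force, the opening and the grip force at its end, in the units of the state.
- arm.get_state(): the state, without advancing time (a new reading comes with each control period).
- imaging.grab_frame(name): name is "side" or "top"; returns a dict with "pixels" (384x512x3 uint8, red, green, blue), "fx", "fy", "cx", "cy" (pixels), "distortion" ([k1, k2, p1, p2, k3] as OpenCV has them; the pictures are not rectified), "R" (3x3) and "t" (3): a world point X has camera coordinates R X + t. Camera axes: x right, y down, z forward; pixel columns grow to the right and rows downward; lengths in m; the calibration is good to about 2 mm. A picture is of the moment at which its call begins. There is no depth.
- arm.job_done(): hands the job in; it is judged then, once.
Trained networks look in the newest picture that a camera, given by its name, has taken for a name from the list of things; names that differ only in an ending like _2 or _b are one class to them, and where a whole thing is asked for, a point or a joint stands for the part that bears it (a point fixed in the world has none). Each returns a list of dicts, best first, with "confidence" (0 to 1); they miss things now and then, are a little off and sometimes report something else, mostly with a low value. They report only what shows in the picture. A call takes as long as a camera call. They do not tell look-alikes from the thing itself.
- models.boxes_of(name, camera): "extent" ([centre column, centre row, width, height] in pixels, round what is visible of it).
- models.silhouettes(name, camera): "pixels" (384x512 bool, what is visible of it) and "extent" ([centre column, centre row, width, height] in pixels, round what is visible of it).
The state is a dict: "t": time; "q": joint angles; "qd": joint speeds; "joint_efforts": joint torques, N m; "eef_pos": TCP position; "ee_rot": TCP orientation; "force": force on the tool from outside, world axes, zero at the start; "moment": the same for the moment, N m; "width": finger opening in m; "gripper_force": force on a finger pad.
Only numpy, scipy, OpenCV 4.12 (cv2) and the standard library are available. Lean on these libraries where they do the work, as an engineer would, in place of code of your own. Each camera call takes 0.05 s, during which the arm holds its last target. There are 200 camera calls.

## Working session

There is one attempt and no reset: what is moved stays moved. The work goes in short steps, Python scripts to look and compute and a tool call to move; the robot and the scene stay as the last step left them, time stands still between calls to the robot, and variables do not carry over. Pictures are saved under pics/ and viewed, at most 14 in all, crops included, and the job is handed in when it is done.

Besides the shell and the picture viewer there is one more tool, called after ">>>" by a JSON object that holds its "api" and its "payload". play_rows: Moves the arm, as the interface text tells. Shifts and turns lie within -1 to 1; 1 stands for 25 mm of shift or 0.15 rad of turn. Its arguments: {"type":"object","properties":{"travel":{"type":"array","items":{"type":"array","items":{"type":"number"}}},"twist":{"type":"array","items":{"type":"number"}},"fingers":{"type":"number"},"newtons":{"type":"number"}},"required":["travel","twist"]}

```bash
mkdir -p pics; ls; python3 - <<'E'
from station import arm, imaging, models
import cv2
s=arm.get_state(); print(s)
for c in ("top","side"):
    f=imaging.grab_frame(c); cv2.imwrite(f"pics/{c}0.png",cv2.resize(f["pixels"][:,:,::-1],(800,600),interpolation=cv2.INTER_CUBIC))
    print(c,f["fx"],f["cx"],f["cy"],f["distortion"],f["R"],f["t"])
    for n in "tray clip_stand handpiece slab dappen_dish powder_jar liquid_vial bur_block cotton_roll tape_roll".split():
        print(n,[(round(d["confidence"],2),[round(float(v)) for v in d["extent"]]) for d in models.boxes_of(n,c)][:4])
E
```

```text
pics
{'t': 0.0, 'q': array([ 1.55706990e+00,  3.59377454e-01,  1.10622737e-02, -3.52471646e-04,
       -1.22413399e+00, -2.88130094e-01]), 'qd': array([ 0.00116934,  0.00023127,  0.00126763, -0.001373  ,  0.0005408 ,
       -0.00224979]), 'joint_efforts': array([ 8.45148634e-05, -5.82722747e+01,  2.93042600e+01,  6.99670047e+00,
        6.81356833e-03, -1.50049505e-04]), 'eef_pos': array([0.20053261, 0.64399613, 0.22432988]), 'ee_rot': array([ 3.13991379e+00, -1.52028486e-04, -3.01976418e-01]), 'force': array([-0.50977523, -0.25792912,  0.52912024]), 'moment': array([0.04737016, 0.03681663, 0.00205086]), 'gripper_force': 0.0, 'width': 0.08816886673915714}
top 484.2302609797358 254.57564221081634 190.30345111201083 [-0.13908569  0.          0.          0.          0.        ] [[ 2.80246089e-02 -9.99606925e-01 -7.85305157e-04]
 [-9.90622766e-01 -2.76676213e-02 -1.33794760e-01]
 [ 1.33720441e-01  4.52748700e-03 -9.91008751e-01]] [0.1387979  0.56029021 1.18648267]
tray [(0.85, [208, 202, 90, 86]), (0.63, [295, 234, 11, 9])]
clip_stand [(0.82, [341, 236, 26, 41]), (0.66, [291, 161, 17, 20
[... 451 characters left out ...]
         0.        ] [[ 0.98940014 -0.14460883 -0.01325321]
 [-0.06723904 -0.37531821 -0.92445398]
 [ 0.12871004  0.91554603 -0.38106325]] [-0.50428274  0.14501941  0.70063233]
tray [(0.95, [252, 193, 105, 48]), (0.64, [355, 208, 34, 19])]
clip_stand [(0.91, [241, 264, 30, 32])]
handpiece [(0.6, [242, 250, 70, 8])]
slab [(0.8, [362, 260, 32, 15])]
dappen_dish [(0.87, [268, 235, 20, 24]), (0.17, [234, 261, 54, 33])]
powder_jar [(0.96, [184, 230, 26, 26]), (0.65, [319, 218, 20, 32]), (0.65, [174, 193, 22, 30])]
liquid_vial [(0.87, [220, 230, 13, 30])]
bur_block [(0.7, [243, 177, 25, 15])]
cotton_roll [(0.69, [353, 206, 34, 20]), (0.45, [250, 205, 19, 3])]
tape_roll [(0.55, [354, 208, 34, 24])]
```

View pics/top0.png

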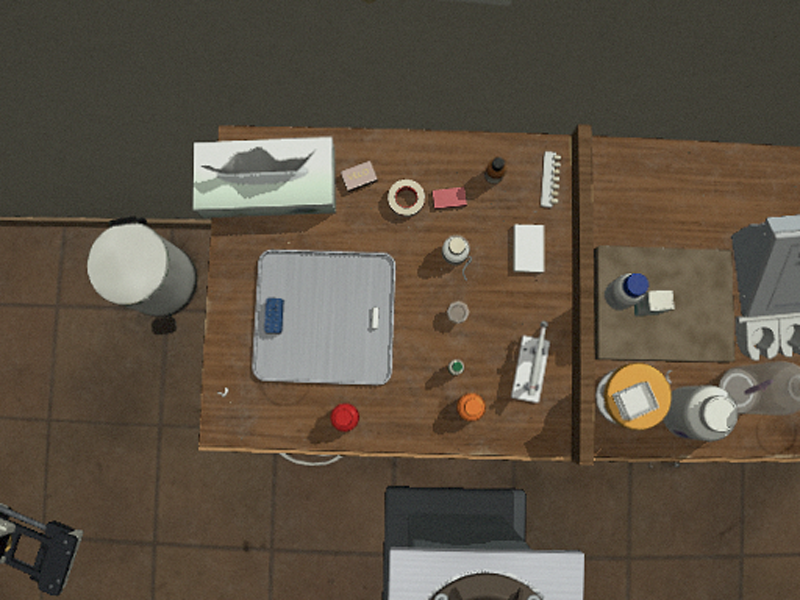

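View pics/side0.png

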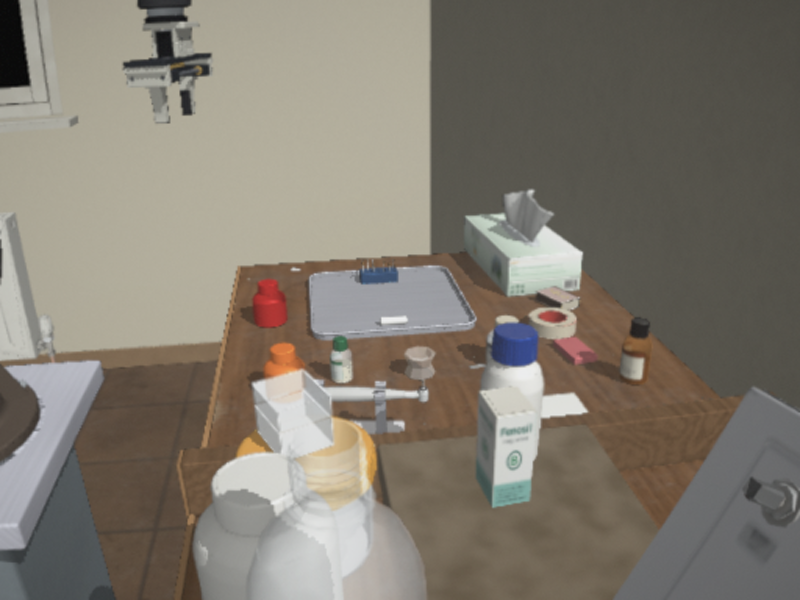

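```bash
cat > h.py <<'E'
import numpy as np, cv2
from station import arm, imaging, models
def K(f): return np.array([[f["fx"],0,f["cx"]],[0,f["fy"],f["cy"]],[0,0,1.]])
def ray(f,uv,z):
    "pixels -> world points on the plane z"
    uv=np.asarray(uv,float).reshape(-1,1,2)
    n=cv2.undistortPoints(uv,K(f),np.array(f["distortion"]))[:,0]
    R=np.array(f["R"]);t=np.array(f["t"]);C=-R.T@t
    d=np.c_[n,np.ones(len(n))]@R
    return C+d*((z-C[2])/d[:,2])[:,None]
def proj(f,X):
    return cv2.projectPoints(np.asarray(X,float).reshape(-1,1,3),cv2.Rodrigues(np.array(f["R"]))[0],np.array(f["t"]),K(f),np.array(f["distortion"]))[0][:,0]
def rect(f,mask,z):
    "min-area rectangle of a mask's outline on plane z: centre, sides, angle of the long side"
    c=max(cv2.findContours(mask.astype(np.uint8),cv2.RETR_EXTERNAL,cv2.CHAIN_APPROX_NONE)[0],key=len)
    P=ray(f,c[:,0],z)[:,:2]
    r=cv2.minAreaRect((P*1000).astype(np.float32)); b=cv2.boxPoints(r)
    e=[b[1]-b[0],b[2]-b[1]]; l=max(e,key=np.linalg.norm)
    return np.round(r[0],1),np.round(sorted(r[1]),1),round(float(np.arctan2(l[1],l[0])),3),np.round(P.mean(0)*1000,1)
E
python3 - <<'E'
from h import *
T=imaging.grab_frame("top");S=imaging.grab_frame("side")
a=cv2.resize(T["pixels"][90:270,270:365],None,fx=3.3,fy=3.3,interpolation=cv2.INTER_CUBIC)
b=cv2.resize(S["pixels"][180:290,165:420],None,fx=1.9,fy=1.9*2,interpolation=cv2.INTER_CUBIC)
h=max(a.shape[0],b.shape[0]);o=np.zeros((h,a.shape[1]+b.shape[1],3),np.uint8);o[:a.shape[0],:a.shape[1]]=a;o[:b.shape[0],a.shape[1]:]=b
cv2.imwrite("pics/crop1.png",o[:,:800,::-1])
for n,z in [("tray",.0105),("slab",.012),("bur_block",.016),("clip_stand",.008),("tape_roll",.019),("dappen_dish",.027),("powder_jar",.058),("cotton_roll",.011)]:
    for c,f in (("top",T),("side",S)):
        for d in models.silhouettes(n,c)[:3]:
            if d["pixels"].sum()>15: print(n,c,round(d["confidence"],2),[round(float(v)) for v in d["extent"]],*rect(f,d["pixels"],z))
hsv=cv2.cvtColor(T["pixels"],cv2.COLOR_RGB2HSV)
m=cv2.inRange(hsv,(45,80,30),(90,255,255)); m[:, :280]=0;m[:,305:]=0;m[:225]=0;m[250:]=0
ys,xs=np.nonzero(m);print("greencap",xs.mean(),ys.mean(),len(xs),ray(T,[[xs.mean(),ys.mean()]],.050))
print("jarcap",ray(T,[[456/1.5625-.3,245/1.5625]],.058))
print("dish",ray(T,[[458/1.5625-.3,311/1.5625-.3]],.027))
E
```

```text
tray top 0.69 [207, 202, 92, 87] [525.8 276.6] [219.8 228.1] 1.567 [525.9 275.2]
tray side 0.71 [253, 193, 110, 50] [525.7 267.1] [219.  248.4] 1.566 [523.4 256.5]
slab top 0.59 [337, 161, 25, 27] [648.9 -62.8] [50.2 80.4] 0.004 [649.3 -62.3]
slab side 0.86 [360, 258, 30, 17] [665.8 -55.6] [44.2 51.5] 0.064 [667.7 -58.2]
bur_block top 0.66 [175, 201, 11, 20] [524.4 359.9] [28.6 60. ] 0.048 [523.7 360. ]
bur_block side 0.48 [243, 175, 22, 16] [523.7 354. ] [58.5 83.1] 1.433 [523.2 350. ]
bur_block side 0.47 [267, 232, 20, 20] [537.2  56.9] [36.9 81.5] 1.4 [536.7  55.1]
clip_stand top 0.61 [342, 237, 27, 40] [449.2 -60.6] [ 41.4 100.3] 0.009 [440.9 -61.4]
clip_stand top 0.29 [346, 227, 7, 52] [466.9 -80.4] [ 15.7 118.6] -0.238 [466.2 -78.7]
clip_stand side 0.74 [231, 262, 59, 33] [475.7 -21.7] [ 45.  104.6] -1.473 [481.8 -34.4]
tape_roll top 0.62 [260, 128, 22, 22] [727.8 146.3] [60.3 62.2] 0.028 [727.2 145.6]
tape_roll top 0.4 [337, 161, 26, 29] [647.2 -60.3] [52.3 80.9] -0.001 [647.  -61.1]
tape_roll side 0.98 [355, 206, 32, 22] [724.7 132.7] [ 62.6 102.8] 1.39 [724.2 129.8]
dappen_d
[... 408 characters left out ...]
6 [633.4  65.2]
powder_jar top 0.55 [302, 260, 20, 16] [384.5  35.8] [39.  44.2] -1.547 [384.9  35.4]
powder_jar side 0.88 [186, 231, 25, 26] [386.3   4.5] [39.7 76.2] -1.539 [ 3.842e+02 -2.000e-01]
powder_jar side 0.86 [175, 192, 26, 32] [366.8 168.8] [ 42.8 160.6] -1.528 [366.9 159.8]
powder_jar side 0.66 [320, 215, 19, 31] [604.3   3.1] [ 6.  65.3] 1.275 [6.037e+02 6.000e-01]
cotton_roll top 0.52 [239, 203, 3, 11] [524.4 193.7] [ 5.2 28.5] 0.032 [525.1 192.6]
cotton_roll side 0.6 [251, 204, 16, 1] [525.  188.5] [25.  31.2] -0.118 [524.8 187.6]
greencap 292.24 234.2 25 [[0.44746089 0.05802822 0.05      ]]
jarcap [[0.64096352 0.06385379 0.058     ]]
dish [[0.53868134 0.05650238 0.027     ]]
```

View pics/crop1.png

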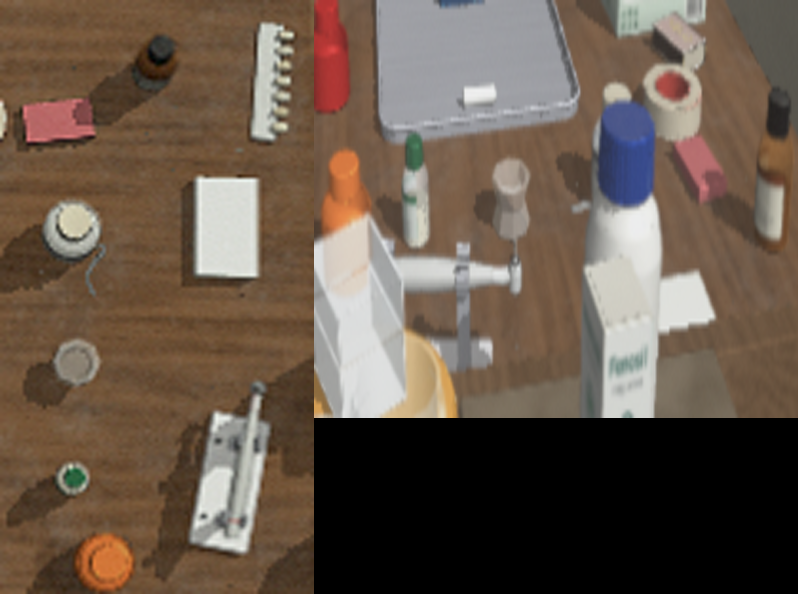

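```bash
python3 - <<'E'
from h import *
T=imaging.grab_frame("top");S=imaging.grab_frame("side")
c=lambda p:np.array(p)/3.3+[270,90]-.35
e=lambda p:np.array(p)/1.5625-.2
r=lambda f,p,z:np.round(ray(f,p,z)*1000)[:,:2].tolist()
print("base",r(T,c([[212,412],[270,425],[245,552],[190,543]]),.008))
print("hp head,tail,mid",r(T,c([[258,388],[232,527]]),.052))
print("jar cap",r(T,c([[73,223]]),.058),"body",r(T,c([[73,229]]),.048),"dish",r(T,c([[76,361]]),.027),"vial",r(T,c([[73,477]]),.052))
for z in (0,.03,.06):print("partition",z,r(T,e([[573,130],[575,460],[592,130],[592,460]]),z))
for z in (0,.06,.1):print("box",z,r(T,e([[195,208],[334,207],[332,214]]),z))
# side view: partition end, box upper/lower front corners on candidates
P=[[.4,y,z] for y in(-.17,-.2) for z in (0,.03,.06)]
print("part side(800)",np.round((proj(S,[[.3,-.165,0],[.3,-.165,.03],[.3,-.165,.06],[.65,-.165,0],[.65,-.165,.03],[.65,-.165,.06]])+.2)*1.5625).tolist())
print("box side(800)",np.round((proj(S,[[.69,.18,0],[.69,.18,.06],[.69,.18,.1]])+.2)*1.5625).tolist())
print("hp side(800)",np.round((proj(S,[[.53,-.083,.052],[.42,-.06,.052]])+.2)*1.5625).tolist())
E
```

```text
base [[503.0, -52.0], [494.0, -98.0], [394.0, -79.0], [401.0, -36.0]]
hp head,tail,mid [[518.0, -80.0], [413.0, -61.0]]
jar cap [[640.0, 63.0]] body [[637.0, 62.0]] dish [[538.0, 57.0]] vial [[447.0, 59.0]]
partition 0 [[865.0, -142.0], [300.0, -144.0], [867.0, -176.0], [301.0, -172.0]]
partition 0.03 [[854.0, -135.0], [302.0, -137.0], [855.0, -168.0], [303.0, -164.0]]
partition 0.06 [[842.0, -128.0], [305.0, -130.0], [844.0, -161.0], [305.0, -157.0]]
box 0 [[707.0, 508.0], [714.0, 268.0], [701.0, 271.0]]
box 0.06 [[692.0, 490.0], [698.0, 262.0], [687.0, 265.0]]
box 0.1 [[682.0, 479.0], [688.0, 258.0], [677.0, 261.0]]
part side(800) [[187.0, 517.0], [182.0, 489.0], [177.0, 459.0], [581.0, 478.0], [585.0, 450.0], [588.0, 422.0]]
box side(800) [[515.0, 321.0], [518.0, 280.0], [519.0, 251.0]]
hp side(800) [[436.0, 395.0], [319.0, 393.0]]
```

```bash
python3 - <<'E'
from h import *
T=imaging.grab_frame("top");S=imaging.grab_frame("side")
for f,l in ((T,"T"),(S,"S")):print(l,-np.array(f["R"]).T@np.array(f["t"]))
a=T["pixels"][90:200,340:400]; a=cv2.resize(a,None,fx=5,fy=5,interpolation=cv2.INTER_CUBIC)
s=S["pixels"].copy()
b=cv2.resize(s[230:330,330:480],None,fx=3.2,fy=5.5,interpolation=cv2.INTER_CUBIC)
o=np.zeros((550,a.shape[1]+b.shape[1],3),np.uint8);o[:,:300]=a;o[:,300:]=b
cv2.imwrite("pics/part.png",o[:,:,::-1])
E
```

```text
T [0.3924895  0.14887345 1.2508876 ]
S [ 0.41850996 -0.65995646  0.39436563]
```

View pics/part.png

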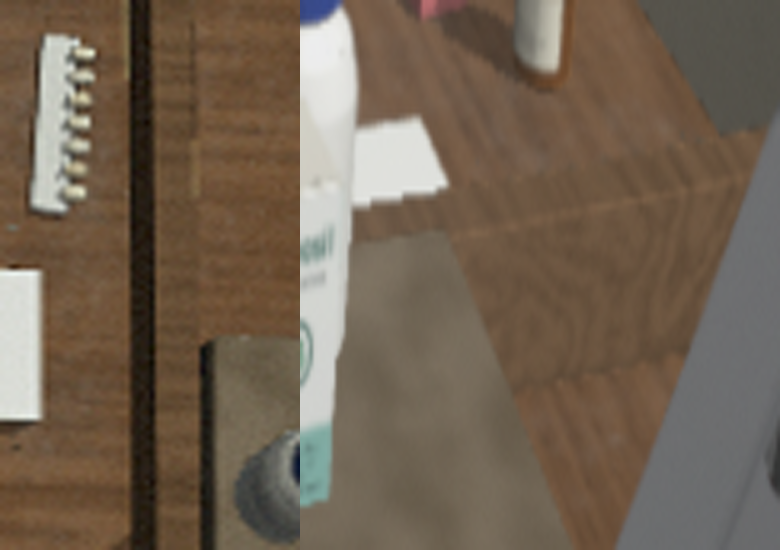

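>>> {"api": "play_rows", "payload": {"travel": [[0,0,0],[0,0,0],[0.6,1,0],[0.6,1,0],[0.6,1,0],[0.6,1,0],[0.6,1,0],[0.6,1,0]], "twist": [-1,-1,0,0,0,0,0,0], "fingers": 0.8, "newtons": 20}}

```text
t: 3.2
eef_pos: [0.2912, 0.4928, 0.2253]
ee_rot: [-3.141, -0.0, -0.002]
force: [-0.0, -1.4, -0.8]
width: 0.07
gripper_force: 0.0
```

>>> {"api": "play_rows", "payload": {"travel": [[0.6,1,0],[0.6,1,0],[0.6,1,0],[0.6,1,0],[0.6,1,0],[0.6,1,0],[0.6,1,0],[0.6,1,0]], "twist": [0,0,0,0,0,0,0,0]}}

```text
t: 4.2
eef_pos: [0.4107, 0.2923, 0.2254]
ee_rot: [-3.141, -0.0, -0.002]
force: [0.6, 0.0, 0.2]
width: 0.0704
gripper_force: 0.0
```

>>> {"api": "play_rows", "payload": {"travel": [[0.6,1,0],[0.6,1,0],[0.6,1,0],[0.6,1,0],[0.6,1,0],[0.6,1,0],[0.6,1,0],[0.6,1,0]], "twist": [0,0,0,0,0,0,0,0]}}

```text
t: 5.2
eef_pos: [0.5299, 0.092, 0.2253]
ee_rot: [-3.142, -0.0, -0.002]
force: [-0.1, -0.4, 0.5]
width: 0.0701
gripper_force: 0.0
```

>>> {"api": "play_rows", "payload": {"travel": [[0.68,0.88,0.3],[0.68,0.88,0.5],[0.68,0.88,0.5],[0.68,0.88,0.5],[0.68,0.88,0.6],[0.68,0.88,0.7],[0.68,0.9,0.7],[0,0,0.5]], "twist": [0,0,0,0,0,0,0,0]}}

```text
t: 6.2
eef_pos: [0.6483, -0.0632, 0.1164]
ee_rot: [3.141, 0.001, -0.004]
force: [-0.8, 0.8, -0.5]
width: 0.0703
gripper_force: 0.0
```

```bash
python3 - <<'E'
from h import *
o=[]
for c in("top","side"):
    f=imaging.grab_frame(c);s=arm.get_state()
    p=f["pixels"][100:230,270:400] if c=="top" else f["pixels"][150:300,240:420]
    o.append(cv2.resize(p,(400,440),interpolation=cv2.INTER_CUBIC))
    for d in models.silhouettes("slab",c)[:1]:print(c,d["confidence"],d["extent"],rect(f,d["pixels"],.012))
print(s["eef_pos"],s["ee_rot"]);cv2.imwrite("pics/a1.png",np.hstack(o)[:,:,::-1])
E
```

```text
top 0.73 [337.4, 167.7, 20.9, 11.8] (array([631.5, -62.8]), array([45.7, 50.2]), -1.566, array([630.6, -65.7]))
side 0.7 [347.8, 207.0, 20.9, 22.4] (array([713.9, 145.8]), array([32.5, 95.7]), 1.282, array([716.5, 145.2]))
[ 0.64738703 -0.06126669  0.1171169 ] [ 3.14138887e+00  1.69142569e-03 -2.26169104e-03]
```

View pics/a1.png

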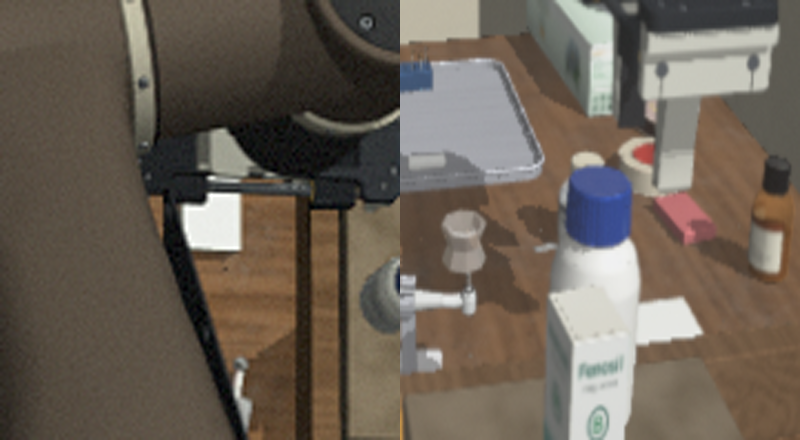

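The picture shows the open fingers above the slab (crop ~212,215), aligned with it; nothing is in the way.

>>> {"api": "play_rows", "payload": {"travel": [[0,0,0.8],[0,0,0.8],[0,0,0.7],[0,0,0.5],[0,0,0.4],[0,0,0.3],[0,0,0.2],[0,0,0]], "twist": [0,0,0,0,0,0,0,0]}}

```text
t: 7.4
eef_pos: [0.6483, -0.0609, 0.025]
ee_rot: [3.141, 0.0, -0.002]
force: [0.3, 0.6, -0.3]
width: 0.07
gripper_force: 0.0
```

>>> {"api": "play_rows", "payload": {"travel": [[0,0,0],[0,0,0],[0,0,0],[0,0,0],[0,0,0]], "twist": [0,0,0,0,0], "fingers": 0.4, "newtons": 30}}

```text
t: 8.02
eef_pos: [0.6484, -0.0608, 0.0253]
ee_rot: [3.142, -0.0, -0.002]
force: [0.1, -0.5, 0.3]
width: 0.0356
gripper_force: 0.0
```

```bash
python3 - <<'E'
from h import *
o=[]
for c in("top","side"):
    f=imaging.grab_frame(c)
    p=f["pixels"][120:210,290:380] if c=="top" else f["pixels"][190:290,300:420]
    o.append(cv2.resize(p,(400,500),interpolation=cv2.INTER_CUBIC))
cv2.imwrite("pics/a2.png",np.hstack(o)[:,:,::-1])
E
```

```text
(no output)
```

View pics/a2.png

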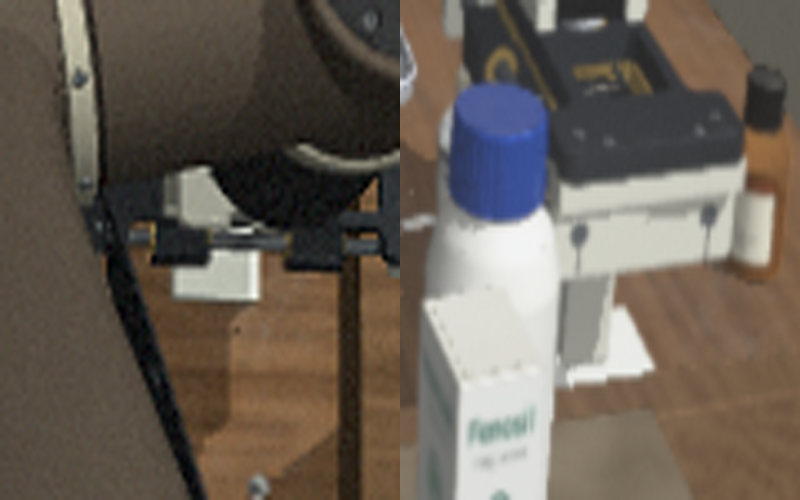

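>>> {"api": "play_rows", "payload": {"travel": [[0,0,-0.2],[0,0,0],[0,0,0.2],[0,0,0.1],[0,0,0.08]], "twist": [0,0,0,0,0], "fingers": 0.8}}

```text
t: 8.75
eef_pos: [0.6482, -0.0609, 0.0203]
ee_rot: [3.141, 0.001, -0.002]
force: [0.3, 0.9, 0.4]
width: 0.0699
gripper_force: 0.0
```

>>> {"api": "play_rows", "payload": {"travel": [[0,0,0],[0,0,0],[0,0,0],[0,0,0],[0,0,0]], "twist": [0,0,0,0,0], "fingers": 0.4}}

```text
t: 9.38
eef_pos: [0.6484, -0.0608, 0.0208]
ee_rot: [-3.142, -0.0, -0.002]
force: [0.7, 0.2, -0.6]
width: 0.0355
gripper_force: 0.0
```

>>> {"api": "play_rows", "payload": {"travel": [[-0.3,0,-0.6],[-0.5,-0.5,-1],[-1,-1,-1],[-1,-1,-1],[-1,-1,-1],[-1,-1,-1],[-1,-1,0],[-1,-1,0]], "twist": [0,0,0,0,0,0,0,0], "fingers": 0.8}}

```text
t: 10.38
eef_pos: [0.4777, 0.1026, 0.1623]
ee_rot: [-3.14, -0.002, -0.002]
force: [0.1, 1.2, 0.4]
width: 0.0704
gripper_force: 0.0
```

```bash
python3 - <<'E'
from h import *
o=[]
for c in("top","side"):
    f=imaging.grab_frame(c)
    p=f["pixels"][90:210,280:400] if c=="top" else f["pixels"][190:290,300:420]
    o.append(cv2.resize(p,(400,480) if c=="side" else (400,480),interpolation=cv2.INTER_CUBIC))
    for d in models.silhouettes("slab",c):print(c,d["confidence"],d["extent"],rect(f,d["pixels"],.012))
cv2.imwrite("pics/a3.png",np.hstack(o)[:,:,::-1])
# expected slab rows in side view for 12 mm / 1 mm thick
print(np.round(proj(f,[[x,y,z] for z in(0.001,.012) for x in (.609,.689) for y in (-.0875,-.0375)]),1).tolist())
E
```

```text
top 0.62 [338.2, 159.3, 19.7, 28.2] (array([649. , -62.8]), array([50.2, 80.5]), 0.004, array([649.2, -62.3]))
side 0.64 [361.3, 260.9, 32.8, 14.9] (array([667.2, -57. ]), array([41.6, 46.8]), -0.072, array([667.9, -59.3]))
[[328.9, 278.2], [320.3, 261.6], [377.4, 273.0], [366.2, 257.1], [329.3, 272.2], [320.6, 255.9], [378.1, 267.1], [366.8, 251.4]]
```

View pics/a3.png

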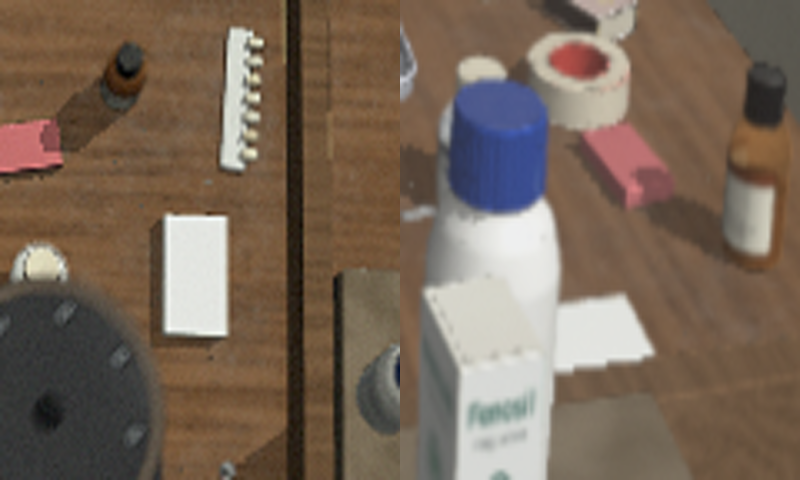

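```bash
python3 - <<'E'
from h import *
S=imaging.grab_frame("side");s=arm.get_state();print(s["eef_pos"])
def zz(xy,row):
    z=np.linspace(-.02,.4,421);p=proj(S,[[*xy,a] for a in z]);i=np.argmin(abs(p[:,1]-row));return round(z[i],3),p[i].round(1).tolist()
c,s_=np.cos(-.302),np.sin(-.302)
for w in(.04,.065):
    for g in(1,-1):
        print("start",g,w,zz((.2005+g*w*s_,.644-g*w*c),74.5))
for y in(-.096,-.107,-.117):print("a1",y,zz((.648,y),215.5))
for y in(-.078,-.09,-.1):print("a2",y,zz((.648,y),263))
p=S["pixels"][120:270,150:350];cv2.imwrite("pics/a4.png",cv2.resize(p,(800,600),interpolation=cv2.INTER_CUBIC)[:,:,::-1])
print("pred tips now",proj(S,[[.4777,.1026+d,z] for z in(.143,.162) for d in(-.045,.045)]).round(1).tolist())
E
```

```text
[0.47877347 0.10202333 0.16166369]
start 1 0.04 (np.float64(0.235), [105.8, 74.6])
start -1 0.04 (np.float64(0.223), [119.1, 74.7])
start 1 0.065 (np.float64(0.239), [101.3, 74.5])
start -1 0.065 (np.float64(0.22), [122.9, 74.4])
a1 -0.096 (np.float64(0.11), [360.2, 215.2])
a1 -0.107 (np.float64(0.115), [363.2, 215.3])
a1 -0.117 (np.float64(0.119), [365.9, 215.8])
a2 -0.078 (np.float64(0.018), [351.6, 263.2])
a2 -0.09 (np.float64(0.026), [354.6, 262.8])
a2 -0.1 (np.float64(0.032), [357.1, 262.8])
pred tips now [[232.5, 166.2], [228.0, 150.4], [232.1, 155.4], [227.6, 140.6]]
```

View pics/a4.png

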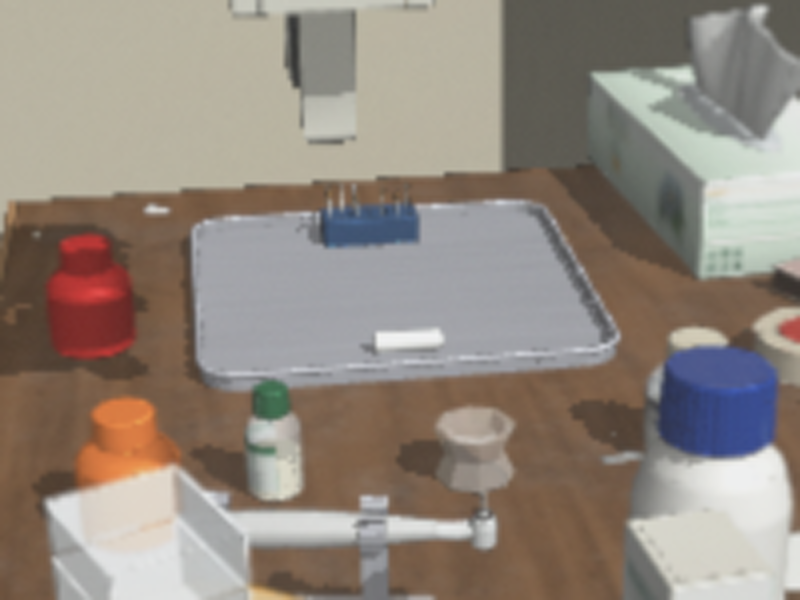

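>>> {"api": "play_rows", "payload": {"travel": [[0.85,0.83,0],[0.85,0.83,0],[0.85,0.83,0.3],[0.85,0.83,0.5],[0.85,0.83,0.7],[0.85,0.83,1],[0.85,0.83,1],[0.85,0.83,1]], "twist": [0,0,0,0,0,0,0,0]}}

```text
t: 11.62
eef_pos: [0.6493, -0.0663, 0.0472]
ee_rot: [3.141, 0.0, -0.003]
force: [0.1, 1.0, 0.2]
width: 0.0698
gripper_force: 0.0
```

>>> {"api": "play_rows", "payload": {"travel": [[0,0,0.4],[0,0,0.4],[0,0,0.3],[0,0,0.2],[0,0,0.15],[0,0,0]], "twist": [0,0,0,0,0,0]}}

```text
t: 12.38
eef_pos: [0.6483, -0.0641, 0.0121]
ee_rot: [-3.142, -0.0, -0.001]
force: [-0.0, -0.5, 0.4]
width: 0.0698
gripper_force: 0.0
```

>>> {"api": "play_rows", "payload": {"travel": [[0,0,0],[0,0,0],[0,0,0],[0,0,0]], "twist": [0,0,0,0], "fingers": 0.4}}

```text
t: 12.88
eef_pos: [0.6484, -0.0644, 0.0121]
ee_rot: [-3.142, -0.0, -0.002]
force: [0.5, 1.2, -0.5]
width: 0.0373
gripper_force: 0.0
```

>>> {"api": "play_rows", "payload": {"travel": [[0,0,0],[0,0,0],[0,0,0],[0,0,0.1],[0,0,0.1],[0,0,0.08],[0,0,0.04],[0,0,0]], "twist": [0,0,0,0,0,0,0,0], "fingers": 0.8}}

```text
t: 13.88
eef_pos: [0.6483, -0.0643, 0.0039]
ee_rot: [3.142, 0.0, -0.002]
force: [0.3, 0.2, 0.9]
width: 0.0697
gripper_force: 0.0
```

>>> {"api": "play_rows", "payload": {"travel": [[0,0,0],[0,0,0],[0,0,0],[0,0,0],[0,0,0]], "twist": [0,0,0,0,0], "fingers": 0.4}}

```text
t: 14.5
eef_pos: [0.6485, -0.0642, 0.0041]
ee_rot: [-3.142, -0.0, -0.002]
force: [-0.1, 1.3, 0.3]
width: 0.0494
gripper_force: 30.0
```

>>> {"api": "play_rows", "payload": {"travel": [[0,0,-0.3],[0,0,-0.7],[0,0,-1],[0,0,-1],[0,0,-1],[-0.2,-0.5,-1],[-0.3,-1,0],[-0.4,-1,0]], "twist": [0,0,0,0,0,0,0,0]}}

```text
t: 15.5
eef_pos: [0.6261, -0.0013, 0.1309]
ee_rot: [-3.141, -0.002, -0.002]
force: [0.5, 1.1, -0.6]
width: 0.0494
gripper_force: 30.0
```

>>> {"api": "play_rows", "payload": {"travel": [[-0.4,-1,0],[-0.4,-1,0],[-0.4,-1,0],[-0.4,-1,0],[-0.4,-1,0],[-0.4,-1,0],[-0.4,-1,0],[-0.4,-1,0]], "twist": [0,0,0,0,0,0,0,0]}}

```text
t: 16.5
eef_pos: [0.5462, 0.1992, 0.1305]
ee_rot: [-3.141, -0.001, -0.002]
force: [0.1, -0.3, -2.1]
width: 0.0495
gripper_force: 30.0
```

>>> {"api": "play_rows", "payload": {"travel": [[-0.4,-1,0],[-0.4,-1,0],[-0.1,-1,0],[0,0,0],[0,0,0],[0,0,0],[0,0,0],[0,0,0]], "twist": [0,0,0,1,1,1,1,1]}}

```text
t: 17.5
eef_pos: [0.5244, 0.2739, 0.1297]
ee_rot: [-3.141, -0.0, -0.757]
force: [-0.3, 0.5, -0.4]
width: 0.0499
gripper_force: 30.0
```

>>> {"api": "play_rows", "payload": {"travel": [[0,0,0],[0,0,0],[0,0,0],[0,0,0],[0,0,0],[0,0,0],[0,0,0]], "twist": [1,1,1,1,1,0.47,0]}}

```text
t: 18.38
eef_pos: [0.5244, 0.2738, 0.1296]
ee_rot: [-3.141, 0.0, -1.572]
force: [-0.2, 0.1, -1.0]
width: 0.0496
gripper_force: 30.0
```

>>> {"api": "play_rows", "payload": {"travel": [[-0.08,-0.06,0.8],[0,0,0.8],[0,0,0.8],[0,0,0.8],[0,0,0.6],[0,0,0.4],[0,0,0.3],[0,0,0.2]], "twist": [0,0,0,0,0,0,0,0]}}

```text
t: 19.38
eef_pos: [0.5256, 0.2755, 0.0114]
ee_rot: [-3.141, 0.0, -1.572]
force: [-0.1, -0.7, -1.8]
width: 0.0498
gripper_force: 30.0
```

>>> {"api": "play_rows", "payload": {"travel": [[0,0,0.06],[0,0,0.06],[0,0,0.05],[0,0,0.03],[0,0,0]], "twist": [0,0,0,0,0]}}

```text
t: 20.0
eef_pos: [0.5256, 0.2755, 0.0071]
ee_rot: [-3.141, 0.0, -1.572]
force: [-2.6, 0.2, 5.2]
width: 0.0498
gripper_force: 30.0
```

>>> {"api": "play_rows", "payload": {"travel": [[0,0,0],[0,0,0],[0,0,-0.2],[0,0,-0.8],[0,0,-1],[0,0,-1],[0,0,-1],[0,0,-1]], "twist": [0,0,0,0,0,0,-1,-1], "fingers": 0.72}}

```text
t: 21.0
eef_pos: [0.5255, 0.2753, 0.1327]
ee_rot: [-3.141, 0.0, -1.267]
force: [1.2, 0.5, 0.5]
width: 0.0632
gripper_force: 0.0
```

>>> {"api": "play_rows", "payload": {"travel": [[0,0,0],[0,0,0],[0,0,0],[0,0,0],[0,0,0],[0,0,0],[0,0,0],[0,0,0]], "twist": [-1,-1,-1,-1,-1,-1,-1,-0.33], "fingers": 0.5}}

```text
t: 22.0
eef_pos: [0.5255, 0.2754, 0.1318]
ee_rot: [-3.141, -0.0, -0.17]
force: [0.6, 0.7, -0.5]
width: 0.0437
gripper_force: 0.0
```

>>> {"api": "play_rows", "payload": {"travel": [[0,1,0],[0,1,0],[0,1,0],[0,1,0],[-0.1,1,0],[-0.1,1,0],[-0.1,1,0],[-0.1,1,0]], "twist": [0,0,0,0,0,0,0,0]}}

```text
t: 23.0
eef_pos: [0.4807, 0.0785, 0.1316]
ee_rot: [-3.142, -0.0, -0.173]
force: [0.7, -0.9, -0.4]
width: 0.0438
gripper_force: 0.0
```

```bash
python3 - <<'E'
from h import *
T=imaging.grab_frame("top");S=imaging.grab_frame("side");s=arm.get_state();print(s["eef_pos"],s["ee_rot"])
for n,z in(("slab",.015),("tray",.0105)):
  for d in models.silhouettes(n,"top")[:2]:print(n,d["confidence"],d["extent"],rect(T,d["pixels"],z))
a=T["pixels"][140:290,150:380];b=S["pixels"][110:300,180:330]
cv2.imwrite("pics/b1.png",np.hstack([cv2.resize(a,(480,480),interpolation=cv2.INTER_CUBIC),cv2.resize(b,(320,480),interpolation=cv2.INTER_CUBIC)])[:,:,::-1])
E
```

```text
[0.48001985 0.07760924 0.13145661] [ 3.14128544e+00  6.64018231e-04 -1.74378187e-01]
slab 0.63 [209.3, 202.3, 34.2, 16.2] (array([523.4, 270.3]), array([50.3, 80.6]), 1.555, array([523.3, 269.7]))
tray 0.82 [207.1, 200.1, 90.2, 82.1] (array([527.7, 276.8]), array([214.8, 225.3]), -1.568, array([544.8, 289.7]))
```

View pics/b1.png

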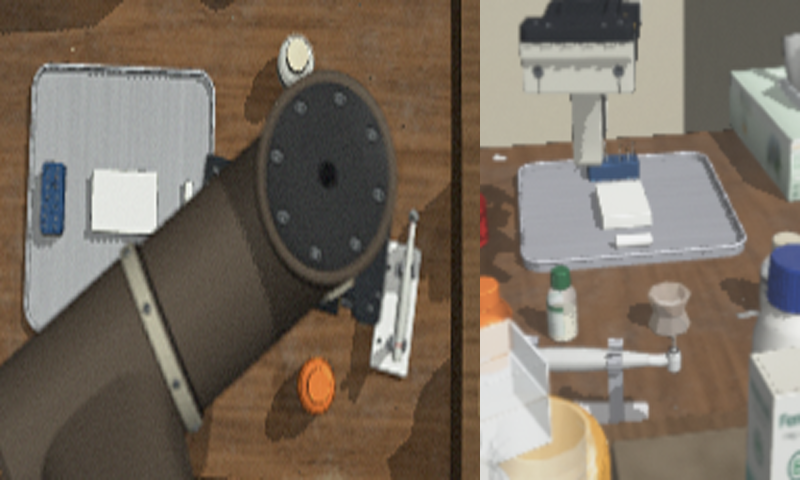

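>>> {"api": "play_rows", "payload": {"travel": [[-0.05,1,0],[-0.05,1,0],[-0.05,1,0],[-0.05,1,0],[-0.05,1,0],[-0.02,0.94,0],[0,0,0.4],[0,0,0.6]], "twist": [0,0,0,0,0,0,0,0]}}

```text
t: 24.2
eef_pos: [0.4498, -0.0647, 0.1063]
ee_rot: [-3.141, -0.001, -0.173]
force: [0.6, -0.2, -1.0]
width: 0.0439
gripper_force: 0.0
```

>>> {"api": "play_rows", "payload": {"travel": [[0,0,0.6],[0,0,0.6],[0,0,0.5],[0,0,0.4],[0,0,0.3],[0,0,0.08],[0,0,0]], "twist": [0,0,0,0,0,0,0]}}

```text
t: 25.08
eef_pos: [0.4492, -0.065, 0.0446]
ee_rot: [-3.142, -0.0, -0.173]
force: [-0.1, -0.3, 0.1]
width: 0.0439
gripper_force: 0.0
```

>>> {"api": "play_rows", "payload": {"travel": [[0,0,0],[0,0,0],[0,0,0],[0,0,0],[0,0,0],[0,0,0]], "twist": [0,0,0,0,0,0], "fingers": 0.05, "newtons": 35}}

```text
t: 25.82
eef_pos: [0.4492, -0.065, 0.0446]
ee_rot: [-3.142, -0.0, -0.173]
force: [-0.7, 0.3, 1.1]
width: 0.013
gripper_force: 35.0
```

>>> {"api": "play_rows", "payload": {"travel": [[0,0,0],[0,0,0],[0,0,0.06],[0,0,0.06],[0,0,0]], "twist": [0,0,0,0,0], "fingers": 0.4}}

```text
t: 26.45
eef_pos: [0.4489, -0.0651, 0.0413]
ee_rot: [3.141, 0.0, -0.173]
force: [0.4, -0.3, -0.1]
width: 0.0348
gripper_force: 0.0
```

>>> {"api": "play_rows", "payload": {"travel": [[0,0,0],[0,0,0],[0,0,0],[0,0,0],[0,0,0],[0,0,0]], "twist": [0,0,0,0,0,0], "fingers": 0.05}}

```text
t: 27.2
eef_pos: [0.4491, -0.065, 0.0416]
ee_rot: [-3.142, -0.0, -0.173]
force: [-0.6, 0.2, -0.4]
width: 0.0128
gripper_force: 35.0
```

>>> {"api": "play_rows", "payload": {"travel": [[0,0,-0.1],[0,0,-0.1],[0,0,-0.15],[0,0,-0.2],[0,0,-0.2],[0,0,-0.3],[0,0,-0.4],[0,0,-0.4]], "twist": [0,0,0,0,0,0,0,0], "newtons": 45}}

```text
t: 28.2
eef_pos: [0.4491, -0.0651, 0.0886]
ee_rot: [-3.141, -0.0, -0.173]
force: [0.1, 0.2, -0.4]
width: 0.013
gripper_force: 45.0
```

>>> {"api": "play_rows", "payload": {"travel": [[0,0,-0.6],[0,-0.3,-0.8],[0,-0.6,-1],[0,-1,-0.6],[0,-1,0],[0,-1,0],[0,-1,0],[0,-1,0]], "twist": [0,0,0,0,0,0,0,0]}}

```text
t: 29.2
eef_pos: [0.4745, 0.0811, 0.1634]
ee_rot: [-3.141, -0.0, -0.173]
force: [0.1, -0.5, -0.0]
width: 0.0128
gripper_force: 45.0
```

```bash
python3 - <<'E'
from h import *
T=imaging.grab_frame("top");S=imaging.grab_frame("side");s=arm.get_state();print(s["eef_pos"],s["ee_rot"])
a=T["pixels"][140:290,150:380];b=S["pixels"][110:300,180:330]
cv2.imwrite("pics/b2.png",np.hstack([cv2.resize(a,(480,480),interpolation=cv2.INTER_CUBIC),cv2.resize(b,(320,480),interpolation=cv2.INTER_CUBIC)])[:,:,::-1])
E
```

```text
[0.47503434 0.08197918 0.16335431] [-3.14102565e+00 -7.76454873e-04 -1.71062449e-01]
```

View pics/b2.png

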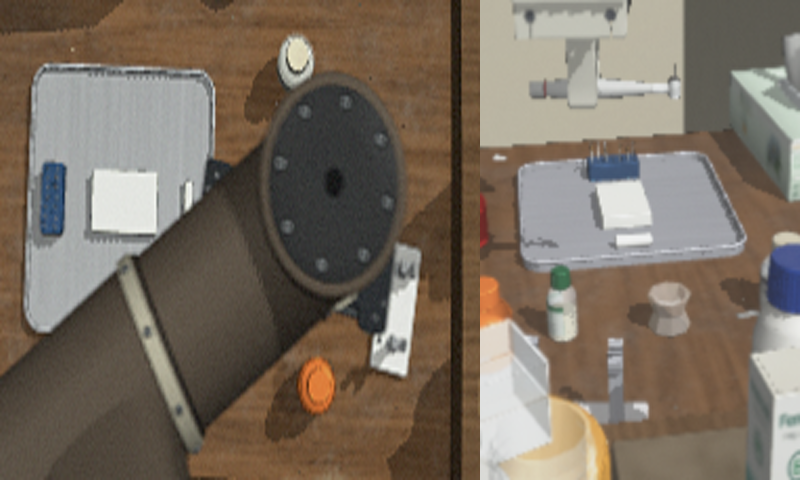

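>>> {"api": "play_rows", "payload": {"travel": [[-0.24,-1,0],[-0.24,-1,0],[-0.24,-1,0],[-0.24,-1,0],[-0.24,-1,0],[-0.23,-1,0],[-0.23,-0.95,0],[0,0,0]], "twist": [0,0,0,0,0,0,0,-1]}}

```text
t: 30.3
eef_pos: [0.4634, 0.26, 0.1629]
ee_rot: [-3.141, -0.0, -0.019]
force: [-0.9, -0.8, -0.6]
width: 0.0127
gripper_force: 45.0
```

>>> {"api": "play_rows", "payload": {"travel": [[0,0,0],[0,0,0],[0,0,0],[0,0,0],[0,0,0],[0,0,0],[0,0,0],[0,0,0]], "twist": [-1,-1,-1,-1,-1,-1,-1,-1]}}

```text
t: 31.3
eef_pos: [0.4634, 0.2586, 0.163]
ee_rot: [-3.142, 0.0, 1.182]
force: [-0.2, -0.5, -1.1]
width: 0.0126
gripper_force: 45.0
```

>>> {"api": "play_rows", "payload": {"travel": [[0,0,0],[0,0,0],[0,0,0.2],[0,0,0.6],[0,0,0.6],[0,0,0]], "twist": [-1,-1,-0.6,0,0,0]}}

```text
t: 32.05
eef_pos: [0.4626, 0.2576, 0.1259]
ee_rot: [-3.139, 0.003, 1.566]
force: [0.3, -0.2, -1.2]
width: 0.0125
gripper_force: 45.0
```

```bash
python3 - <<'E'
from h import *
T=imaging.grab_frame("top");s=arm.get_state();print(s["eef_pos"],s["ee_rot"])
for n,z in(("slab",.015),("bur_block",.019),("tray",.0105)):
  for d in models.silhouettes(n,"top")[:2]:print(n,d["confidence"],d["extent"],rect(T,d["pixels"],z))
E
```

```text
[0.46305886 0.2580992  0.12685261] [-3.14030055e+00  1.62136487e-03  1.56631667e+00]
tray 0.59 [211.8, 200.4, 89.8, 89.6] (array([525.7, 273.1]), array([223.4, 233.8]), -1.567, array([555.6, 243.1]))
```

>>> {"api": "play_rows", "payload": {"travel": [[0.06,0,0.8],[0,0,0.8],[0,0,0.8],[0,0,0.8],[0,0,0.6],[0,0,0.4],[0,0,0.3],[0,0,0.1]], "twist": [0,0,0,0,0,0,0,0]}}

```text
t: 33.25
eef_pos: [0.4634, 0.26, 0.0126]
ee_rot: [-3.142, 0.0, 1.567]
force: [0.1, 1.1, 1.0]
width: 0.0128
gripper_force: 45.0
```

>>> {"api": "play_rows", "payload": {"travel": [[0,0,0.06],[0,0,0.06],[0,0,0.06],[0,0,0.04],[0,0,0]], "twist": [0,0,0,0,0]}}

```text
t: 33.88
eef_pos: [0.4634, 0.26, 0.0073]
ee_rot: [-3.142, 0.0, 1.567]
force: [0.0, 0.0, -0.8]
width: 0.0125
gripper_force: 45.0
```

>>> {"api": "play_rows", "payload": {"travel": [[0,0,0.06],[0,0,0.06],[0,0,0.04],[0,0,0]], "twist": [0,0,0,0]}}

```text
t: 34.38
eef_pos: [0.4634, 0.26, 0.0032]
ee_rot: [-3.141, 0.0, 1.567]
force: [-0.6, -0.1, -0.3]
width: 0.0128
gripper_force: 45.0
```

>>> {"api": "play_rows", "payload": {"travel": [[0,0,0.05],[0,0,0.04],[0,0,0.02],[0,0,0]], "twist": [0,0,0,0]}}

```text
t: 34.88
eef_pos: [0.4635, 0.2602, 0.0019]
ee_rot: [3.141, -0.0, 1.568]
force: [-6.6, -1.3, 16.7]
width: 0.0128
gripper_force: 53.7
```

>>> {"api": "play_rows", "payload": {"travel": [[0,0,-0.04],[0,0,0],[0,0,-0.2],[0,0,-0.6],[0,0,-1],[0,0,-1],[0,0,-1],[0,0,-0.8]], "twist": [0,0,0,0,0,0,1,1], "fingers": 0.25}}

```text
t: 35.88
eef_pos: [0.4635, 0.2602, 0.1185]
ee_rot: [3.141, -0.001, 1.262]
force: [0.1, 0.5, -0.2]
width: 0.0219
gripper_force: 0.0
```

>>> {"api": "play_rows", "payload": {"travel": [[0,0,0],[0,0,0],[0,0,0],[0,0,0],[0,0,0],[0,0,0],[0,0,0],[0,0,0]], "twist": [1,1,1,1,1,1,1,1], "fingers": 0.75}}

```text
t: 36.88
eef_pos: [0.4633, 0.26, 0.1174]
ee_rot: [-3.141, -0.0, 0.062]
force: [-0.1, 1.1, -0.1]
width: 0.0657
gripper_force: 0.0
```

>>> {"api": "play_rows", "payload": {"travel": [[0,0,0],[0.36,1,0],[0.36,1,0],[0.36,1,0],[0.36,1,0],[0.36,1,0],[0.36,1,0],[0.36,1,0]], "twist": [0.45,0,0,0,0,0,0,0]}}

```text
t: 37.88
eef_pos: [0.5265, 0.0842, 0.1174]
ee_rot: [-3.141, -0.0, -0.0]
force: [0.2, 0.6, 0.8]
width: 0.0656
gripper_force: 0.0
```

```bash
python3 - <<'E'
from h import *
T=imaging.grab_frame("top");S=imaging.grab_frame("side");s=arm.get_state();print(s["eef_pos"],s["ee_rot"])
for n,z in(("slab",.015),("handpiece",.0105)):
  for d in models.silhouettes(n,"top")[:2]:print(n,d["confidence"],d["extent"],rect(T,d["pixels"],z))
a=T["pixels"][150:250,155:305];b=S["pixels"][140:270,200:330]
cv2.imwrite("pics/b3.png",np.hstack([cv2.resize(a,(450,300),interpolation=cv2.INTER_CUBIC),cv2.resize(b,(300,300),interpolation=cv2.INTER_CUBIC)])[:,:,::-1])
E
```

```text
[0.52663858 0.08329809 0.11721625] [ 3.14158141e+00 -1.13056303e-04 -2.35888027e-03]
```

View pics/b3.png

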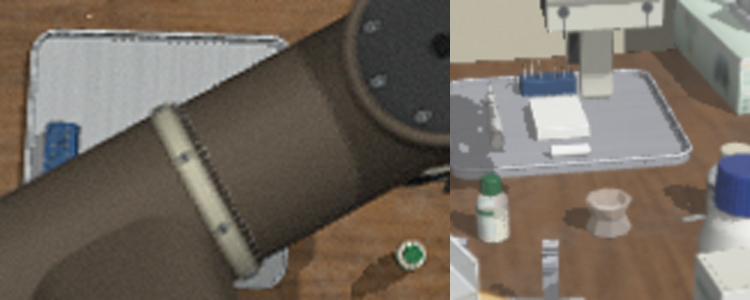

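>>> {"api": "play_rows", "payload": {"travel": [[0.42,1,0.4],[0,0.09,0.8],[0,0,0.8],[0,0,0.8],[0,0,0.7],[0,0,0.5],[0,0,0.3],[0,0,0.12]], "twist": [0,0,0,0,0,0,0,0]}}

```text
t: 39.08
eef_pos: [0.5369, 0.058, 0.0059]
ee_rot: [3.142, 0.0, 0.0]
force: [-0.2, 0.1, 0.1]
width: 0.0657
gripper_force: 0.0
```

>>> {"api": "play_rows", "payload": {"travel": [[0,0,0],[0,0,0],[0,0,0],[0,0,0],[0,0,0],[0,0,0]], "twist": [0,0,0,0,0,0], "fingers": 0.2, "newtons": 20}}

```text
t: 39.83
eef_pos: [0.537, 0.0578, 0.0063]
ee_rot: [-3.141, -0.0, -0.0]
force: [-0.8, 0.6, 3.5]
width: 0.0348
gripper_force: 20.0
```

>>> {"api": "play_rows", "payload": {"travel": [[0,0,-0.3],[0,0,-0.7],[0,0,-1],[0,-0.5,-1],[0.25,-1,-0.4],[0.25,-1,0],[0.25,-1,0],[0.25,-1,0]], "twist": [0,0,0,0,0,0,0,0]}}

```text
t: 40.83
eef_pos: [0.5618, 0.1721, 0.0898]
ee_rot: [3.141, 0.002, 0.0]
force: [0.6, -0.6, -0.6]
width: 0.0352
gripper_force: 20.0
```

>>> {"api": "play_rows", "payload": {"travel": [[0.26,-1,0],[0.26,-1,0],[0.26,-1,0],[0.25,-1,0],[0.25,-0.21,0.2],[0,0,0.6],[0,0,0.6],[0,0,0]], "twist": [0,0,0,0,0,0,0,0]}}

```text
t: 41.82
eef_pos: [0.5926, 0.274, 0.0539]
ee_rot: [3.139, 0.003, -0.001]
force: [0.2, 0.4, -0.4]
width: 0.0352
gripper_force: 20.0
```

>>> {"api": "play_rows", "payload": {"travel": [[0.04,-0.05,0.5],[0,0,0.5],[0,0,0.4],[0,0,0.2],[0,0,0.08],[0,0,0.05],[0,0,0.05],[0,0,0]], "twist": [0,0,0,0,0,0,0,0]}}

```text
t: 42.82
eef_pos: [0.595, 0.2768, 0.0117]
ee_rot: [-3.141, -0.0, -0.0]
force: [-0.4, -0.6, -0.3]
width: 0.0352
gripper_force: 20.0
```

>>> {"api": "play_rows", "payload": {"travel": [[0,0,0.05],[0,0,0.05],[0,0,0.04],[0,0,0]], "twist": [0,0,0,0]}}

```text
t: 43.32
eef_pos: [0.595, 0.2769, 0.0093]
ee_rot: [-3.141, -0.001, 0.0]
force: [-3.1, -0.6, 9.3]
width: 0.0351
gripper_force: 20.0
```

>>> {"api": "play_rows", "payload": {"travel": [[0,0,0],[0,0,0],[0,0,-0.2],[0,0,-0.6],[0,0,-1],[0,0,-1],[0,0.5,-1],[0.2,1,0]], "twist": [0,0,0,0,0,0,0,0], "fingers": 0.6}}

```text
t: 44.32
eef_pos: [0.6014, 0.2404, 0.1066]
ee_rot: [-3.139, -0.005, 0.002]
force: [0.4, -0.8, 0.2]
width: 0.0527
gripper_force: 0.0
```

>>> {"api": "play_rows", "payload": {"travel": [[0.22,1,0],[0.22,1,0],[0.22,1,0],[0.22,1,0],[0.22,1,0],[0.22,1,0],[0.22,1,0],[0,0.04,0]], "twist": [0,0,0,0,0,0,0,0], "fingers": 0.9}}

```text
t: 45.32
eef_pos: [0.6382, 0.0611, 0.1029]
ee_rot: [3.141, 0.001, -0.003]
force: [-0.1, 1.0, -0.5]
width: 0.0789
gripper_force: 0.0
```

```bash
python3 - <<'E'
from h import *
T=imaging.grab_frame("top");S=imaging.grab_frame("side");s=arm.get_state();print(s["eef_pos"])
for n,z in(("slab",.015),("handpiece",.0105),("dappen_dish",.03)):
  for d in models.silhouettes(n,"top")[:1]:print(n,d["confidence"],d["extent"],rect(T,d["pixels"],z))
a=T["pixels"][130:250,155:335];b=S["pixels"][130:270,200:380]
cv2.imwrite("pics/b4.png",np.hstack([cv2.resize(a,(400,320),interpolation=cv2.INTER_CUBIC),cv2.resize(b,(400,320),interpolation=cv2.INTER_CUBIC)])[:,:,::-1])
E
```

```text
[0.63815253 0.06261494 0.10295568]
```

View pics/b4.png

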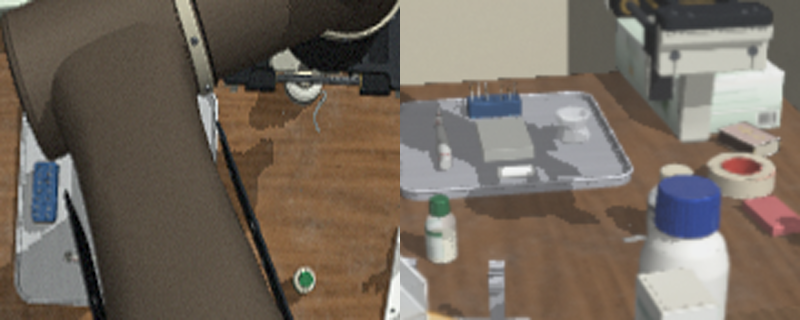

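>>> {"api": "play_rows", "payload": {"travel": [[0,0,0.6],[0,0,0.7],[0,0,0.7],[0,0,0.6],[0,0,0.4],[0,0,0]], "twist": [0,0,0,0,0,0]}}

```text
t: 46.32
eef_pos: [0.6379, 0.063, 0.0269]
ee_rot: [3.141, 0.002, -0.0]
force: [0.2, -0.1, -0.5]
width: 0.0792
gripper_force: 0.0
```

>>> {"api": "play_rows", "payload": {"travel": [[0,0,0],[0,0,0],[0,0,0],[0,0,0],[0,0,0],[0,0,0]], "twist": [0,0,0,0,0,0], "fingers": 0.3, "newtons": 20}}

```text
t: 47.08
eef_pos: [0.6386, 0.0634, 0.0283]
ee_rot: [-3.141, -0.001, -0.0]
force: [0.1, 1.0, 2.6]
width: 0.0432
gripper_force: 20.0
```

>>> {"api": "play_rows", "payload": {"travel": [[0,0,-0.3],[0,0,-0.7],[0,0,-1],[0,-0.5,-1],[-0.1,-1,0],[-0.15,-1,0],[-0.15,-1,0],[-0.15,-1,0]], "twist": [0,0,0,0,0,0,0,0]}}

```text
t: 48.08
eef_pos: [0.6247, 0.1765, 0.1044]
ee_rot: [-3.141, -0.001, -0.0]
force: [-0.6, 0.1, -1.2]
width: 0.0435
gripper_force: 20.0
```

>>> {"api": "play_rows", "payload": {"travel": [[-0.17,-1,0],[-0.17,-1,0],[-0.17,-1,0],[-0.17,-1,0],[-0.17,-1,0],[-0.17,-1,0],[-0.17,-0.76,0],[0,0,0]], "twist": [0,0,0,0,0,0,0,0]}}

```text
t: 49.08
eef_pos: [0.5945, 0.3465, 0.1027]
ee_rot: [3.142, 0.0, 0.001]
force: [-0.1, 0.2, -1.2]
width: 0.044
gripper_force: 20.0
```

>>> {"api": "play_rows", "payload": {"travel": [[0,0,0.5],[0,0,0.6],[0,0,0.6],[0,0,0.5],[0,0,0.3],[0,0,0.2],[0,0,0.06],[0,0,0]], "twist": [0,0,0,0,0,0,0,0]}}

```text
t: 50.08
eef_pos: [0.5951, 0.345, 0.0343]
ee_rot: [-3.141, -0.0, -0.0]
force: [0.4, 0.7, -1.0]
width: 0.0435
gripper_force: 20.0
```

>>> {"api": "play_rows", "payload": {"travel": [[0,0,0.04],[0,0,0.04],[0,0,0]], "twist": [0,0,0]}}

```text
t: 50.45
eef_pos: [0.5949, 0.3447, 0.032]
ee_rot: [-3.142, -0.0, -0.0]
force: [-0.1, 0.8, -0.6]
width: 0.0438
gripper_force: 20.0
```

>>> {"api": "play_rows", "payload": {"travel": [[0,0,0.04],[0,0,0.03],[0,0,0]], "twist": [0,0,0]}}

```text
t: 50.82
eef_pos: [0.5953, 0.3449, 0.0313]
ee_rot: [-3.141, -0.001, 0.0]
force: [-2.5, -0.6, 6.2]
width: 0.0437
gripper_force: 20.0
```

>>> {"api": "play_rows", "payload": {"travel": [[0,0,0],[0,0,0],[0,0,-0.2],[0,0,-0.6],[0,0,-0.8],[0,0,-0.8],[0,0,-0.8],[-0.2,0.6,0]], "twist": [0,0,0,0,0,0,0,0], "fingers": 0.62}}

```text
t: 51.82
eef_pos: [0.5911, 0.331, 0.1131]
ee_rot: [-3.139, -0.004, 0.001]
force: [0.1, -0.4, 0.4]
width: 0.0542
gripper_force: 0.0
```

>>> {"api": "play_rows", "payload": {"travel": [[-0.5,1,0],[-0.5,1,0],[-0.5,1,0],[-0.5,1,0],[-0.5,1,0],[-0.5,1,0],[-0.5,1,0],[-0.5,1,0]], "twist": [0,0,0,0,0,0,0,0]}}

```text
t: 52.82
eef_pos: [0.4887, 0.1282, 0.1101]
ee_rot: [3.142, 0.0, -0.001]
force: [0.4, -0.4, 1.2]
width: 0.0543
gripper_force: 0.0
```

>>> {"api": "play_rows", "payload": {"travel": [[-0.6,1,0],[-0.6,0.84,0],[-0.5,0,0.3],[0,0,0.6],[0,0,0]], "twist": [0,0,0,0,0], "fingers": 0.7}}

```text
t: 53.45
eef_pos: [0.4463, 0.0835, 0.0869]
ee_rot: [3.141, 0.002, -0.0]
force: [0.7, 0.1, -0.6]
width: 0.0615
gripper_force: 0.0
```

>>> {"api": "play_rows", "payload": {"travel": [[0,0.5,0],[0,0.5,0],[0.02,0,0.4],[0,0,0.6],[0,0,0.6],[0,0,0.6],[0,0,0.4],[0,0,0]], "twist": [0,0,0,0,0,0,0,0]}}

```text
t: 54.45
eef_pos: [0.4474, 0.0584, 0.022]
ee_rot: [3.141, 0.002, -0.001]
force: [-0.6, 0.7, -0.2]
width: 0.0615
gripper_force: 0.0
```

>>> {"api": "play_rows", "payload": {"travel": [[0,0,0],[0,0,0],[0,0,0],[0,0,0],[0,0,0],[0,0,0]], "twist": [0,0,0,0,0,0], "fingers": 0.1, "newtons": 15}}

```text
t: 55.2
eef_pos: [0.448, 0.0589, 0.0229]
ee_rot: [-3.141, -0.0, -0.0]
force: [-0.1, 1.3, 1.6]
width: 0.0243
gripper_force: 15.0
```

>>> {"api": "play_rows", "payload": {"travel": [[0,0,-0.3],[0,0,-0.7],[0,0,-1],[0.4,-0.4,-0.8],[0.9,-1,0],[0.9,-1,0],[0.9,-1,0],[0.9,-1,0]], "twist": [0,0,0,0,0,0,0,0]}}

```text
t: 56.2
eef_pos: [0.5485, 0.1695, 0.0932]
ee_rot: [-3.142, -0.0, -0.0]
force: [-0.3, -0.2, -0.2]
width: 0.0234
gripper_force: 15.0
```

>>> {"api": "play_rows", "payload": {"travel": [[0.9,-1,0],[0.9,-0.86,0],[0,0,0.2],[0,0,0.5],[0,0,0.6],[0,0,0.6],[0,0,0.3],[0,0,0]], "twist": [0,0,0,0,0,0,0,0]}}

```text
t: 57.2
eef_pos: [0.5925, 0.2149, 0.0369]
ee_rot: [3.141, 0.001, -0.0]
force: [1.0, -0.0, -0.1]
width: 0.0239
gripper_force: 15.0
```

>>> {"api": "play_rows", "payload": {"travel": [[0.05,0,0.15],[0,0,0.12],[0,0,0.08],[0,0,0.05],[0,0,0.04],[0,0,0]], "twist": [0,0,0,0,0,0]}}

```text
t: 57.95
eef_pos: [0.5941, 0.2152, 0.0267]
ee_rot: [3.142, 0.0, -0.0]
force: [-0.1, -0.7, -1.1]
width: 0.0239
gripper_force: 15.0
```

>>> {"api": "play_rows", "payload": {"travel": [[0,0,0.04],[0,0,0.03],[0,0,0]], "twist": [0,0,0]}}

```text
t: 58.32
eef_pos: [0.5947, 0.2154, 0.0258]
ee_rot: [-3.141, -0.001, 0.0]
force: [-1.4, -0.0, 5.7]
width: 0.0233
gripper_force: 15.0
```

>>> {"api": "play_rows", "payload": {"travel": [[0,0,0],[0,0,0],[0,0,-0.2],[0,0,-0.6],[0,0,-1],[0,0,-1],[0,0.5,-1],[0,1,-0.5]], "twist": [0,0,0,0,0,0,0,0], "fingers": 0.39}}

```text
t: 59.32
eef_pos: [0.5949, 0.1779, 0.1349]
ee_rot: [-3.14, -0.003, 0.001]
force: [0.1, -0.1, -0.6]
width: 0.0338
gripper_force: 0.0
```

>>> {"api": "play_rows", "payload": {"travel": [[0.1,1,0],[0.1,1,0],[0.1,1,0],[0.1,1,0],[0.1,1,0],[0.1,1,0],[0.1,1,0],[0.1,1,0]], "twist": [0,0,0,0,0,0,0,0]}}

```text
t: 60.32
eef_pos: [0.6134, -0.0242, 0.1326]
ee_rot: [3.142, 0.0, -0.001]
force: [-0.6, -0.0, 0.4]
width: 0.0338
gripper_force: 0.0
```

>>> {"api": "play_rows", "payload": {"travel": [[0.1,1,0],[0.1,1,0],[0,0,0]], "twist": [0,0,0]}}

```text
t: 60.7
eef_pos: [0.6183, -0.0747, 0.1324]
ee_rot: [3.142, 0.001, -0.003]
force: [0.1, -0.3, 0.1]
width: 0.0341
gripper_force: 0.0
```

```bash
python3 - <<'E'
from h import *
T=imaging.grab_frame("top");S=imaging.grab_frame("side")
for n,z in(("slab",.015),("handpiece",.0105),("dappen_dish",.03),("powder_jar",.051),("liquid_vial",.046),("tray",.0105),("bur_block",.019)):
  for d in models.silhouettes(n,"top")[:2]:print(n,round(d["confidence"],2),d["extent"],*rect(T,d["pixels"],z))
a=T["pixels"][145:255,155:265];b=S["pixels"][140:230,190:320]
cv2.imwrite("pics/c1.png",np.hstack([cv2.resize(a,(400,400),interpolation=cv2.INTER_CUBIC),cv2.resize(b,(400,400),interpolation=cv2.INTER_CUBIC)])[:,:,::-1])
E
```

```text
slab 0.57 [209.4, 204.9, 34.2, 22.5] [523.7 270.5] [48.6 81.5] 1.513 [523.2 269.4]
dappen_dish 0.64 [209.9, 175.7, 17.0, 18.3] [593.2 274.2] [34.6 35.9] 1.149 [593.6 274.2]
powder_jar 0.63 [219.9, 267.1, 18.0, 16.5] [361.9 234. ] [39.1 44.3] -1.539 [362.4 233.5]
powder_jar 0.59 [180.7, 172.9, 17.2, 22.1] [593.9 340.5] [41.  47.4] 0.822 [593.7 340. ]
liquid_vial 0.46 [233.3, 175.6, 5.8, 10.9] [589.8 213.6] [19.7 23.5] 0.811 [589.7 213.4]
liquid_vial 0.45 [207.6, 203.2, 92.2, 87.8] [521.7 272.4] [213.8 222.6] 1.564 [520.1 272.6]
tray 0.69 [207.9, 201.6, 90.0, 90.7] [527.3 276.2] [224.5 229.6] 1.563 [523.9 277.2]
bur_block 0.76 [174.4, 202.7, 10.6, 19.3] [522.7 359.3] [28.5 57.2] 0.048 [521.2 359.2]
```

View pics/c1.png

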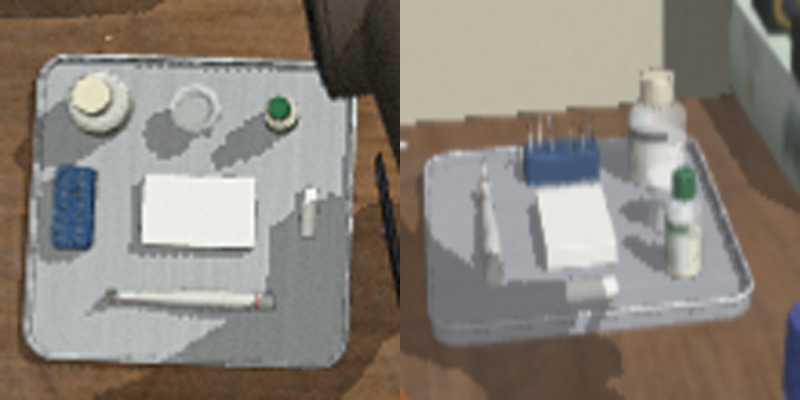

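```bash
python3 - <<'E'
from h import *
T=imaging.grab_frame("top")
q=lambda p:np.array(p,float)/400*110+[155,145]-.35
hp=ray(T,q([[98,300],[273,300],[115,294],[270,300]]),.0105)[:,:2]*1000
sl=ray(T,q([[145,175],[256,178],[253,248],[140,243]]),.015)[:,:2]*1000
print(hp.round(),hp[:2].mean(0),sl.round(),sl.mean(0));s=sl[0]+sl[3]-sl[1]-sl[2];print(np.arctan2(s[1],s[0]),np.arctan2(*(hp[2]-hp[3])[::-1]))
print([ (round(d["confidence"],2),np.round(d["extent"],1)) for c in("top","side") for d in models.boxes_of("handpiece",c)])
E
```

```text
[[459. 339.]
 [463. 216.]
 [464. 327.]
 [463. 218.]] [461.01155962 277.38383685] [[548. 309.]
 [549. 230.]
 [499. 231.]
 [500. 311.]] [523.98068611 270.1614565 ]
1.5636573854128404 1.56220648204002
[(0.78, array([206.6, 227.5,  44.1,  10.2]))]
```

```bash
python3 -c "
from station import arm
print(arm.job_done())"
```

```text
the job is handed in; nothing more can be done
None
```

The tray is laid and the job handed in: by the last top-camera check the slab, dish, jar, vial and handpiece were all inside their tolerances, tightest the handpiece about 7 mm off-centre of the allowed 15 mm; `job_done()` returned no verdict.

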